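Find the top of the cam on the classroom cam demonstrator

ROBOT

A 6-joint arm with a two-finger parallel gripper is mounted at the origin on the work surface. World frame = base frame: x ahead of the robot, y to its left, z up, the work surface at z = 0. Lengths are in mm, angles in rad, forces in N, time in s.
With the tool pointing down it reaches from about 275 to 775 mm from the base axis. Payload 14.6 kg.
Tool frame: the origin (TCP) lies at the very end of the fingers, on their centre line; the grasp point (between the pads) lies behind it (arm.hold_point_z is the z of the grasp point in the tool frame, in mm); z points along the fingers, y is the line along which they close (so a half turn about z gives the same grasp; the last joint's range is limited). The gripper opens to 85 mm and grips with 20 to 120 N. Pads are 22 mm wide; open, the fingers measure 114 mm over their backs; the gripper's body (76 mm by 85 mm) begins 54 mm behind the grasp point. The pads swing forward as they close: fully open they stand 13 mm farther back than shut.
Start: joints at [1.069, 0.263, -0.048, 1.259, 0, 1.415], TCP at [178.447, 493.746, 193.278] pointing down, gripper open.
Joint ranges: [-2.65, 2.65], [-0.89, 1.7], [-1.18, 1.37], [-2.13, 2.11], [-1.35, 1.29], [-3.14, 3.14]. Speed limits (rad/s): [1.89, 1.89, 2.57, 2.79, 3.14, 3.14].

INTERFACE

Orientations are given as [roll, pitch, yaw] about the fixed x, y, z axes, in that order (R = Rz(yaw) Ry(pitch) Rx(roll)).
In Python, from cell import arm, grab_frame gives the robot as it stands.
- The arm moves only by the shell command python3 -m handwheel 'ROWS' [FORCE]. ROWS is JSON, a list of rows, each a list of 7 numbers: the turn, a rotation vector about the tool's x, y, z in degrees, then the shift along the tool's x, y, z in cm, then the finger opening in cm, from 0 to 8.54. In form: [[rx, ry, rz, dx, dy, dz, fingers], ...]. A call has exactly 10 rows; each row shifts and turns the commanded pose from where the row before left it, along the tool's axes as they then stand; what a row does not reach is not made up. A row lasts 1/12 s, in which the tool goes at most 41.7 mm and 7.16 degrees, less where a joint would pass 70% of its speed; a pose out of reach is approached as far as the arm can. A call with a gripper value outside its range is refused whole. The fingers move at their own pace and stop on an object; FORCE is the grip in N (left out, the last holds). Time passes only in rows, so rows that do not move let the fingers close, or fill a call up. It gives the time, the measured TCP pose, the force, the opening and the grip force at its end, in the units of the state.
- arm.get_state(): the state, without advancing time (a new reading comes with each control period).
- grab_frame(name): name is "scene" or "top"; returns a dict with "color" (384x512x3 uint8, red, green, blue), "depth" (384x512 float32, mm along the optical axis (not along the pixel's ray), 0 where there is no reading), "intrinsics" (3x3 intrinsics, pixels), "T" (4x4, takes a point from camera to world coordinates). Camera axes: x right, y down, z forward; pixel columns grow to the right and rows downward; lengths in mm; the calibration is good to about 2 mm. A picture is of the moment at which its call begins.
- arm.finish_job(): hands the job in; it is judged then, once.
The state is a dict: "t": time; "joint_pos": joint angles; "qvel": joint speeds; "tau": joint torques, N m; "eef_pos": TCP position; "orientation": TCP orientation; "force": force on the tool from outside, world axes, zero at the start; "ft_torque": the same for the moment, N m; "finger_gap": finger opening in mm; "finger_force": force on a finger pad.
Only numpy, scipy, OpenCV 4.12 (cv2) and the standard library are available. Lean on these libraries where they do the work, as an engineer would, in place of code of your own. Each camera call takes 0.05 s, during which the arm holds its last target. There are 200 camera calls.

TASK

Lift the steel camshaft out of the rests in the blue tray and lay it in the two V cradles of the cam demonstrator, with its cam in front of the sprung plunger but the cam's big side turned away from it, so that the plunger stays fully out, and let go of it. Then take it by its crank and turn it in the cradles, watching the plunger, until the cam has driven the plunger in as far as it will go; leave it standing there, still lying in both cradles. Do not knock over or shift the bottle, the jar or the beaker.

Things in the scene. Friction and masses are not known exactly. Their poses are not given: they have to be found in the camera images.
- shaft: loose steel camshaft, about 0.43 kg, 188 mm long. Origin on the rod's axis, midway between the two places that rest in the cradles; y runs along the rod to the crank, x to the crank's grip. Rod 14 mm in diameter, y = -68 to +84 mm. It starts level in the tray's rests, axis 55 mm above the table, crank arm level. Nearly balanced: lying in V's it stays at the angle where it is left.
- rod_grip (a point): point on the rod's axis at y = +12 mm of the shaft, with its axes: a place to carry it by. The rod is bare from y = -15 to +49 mm; the centre of mass is within about 10 mm of y = 0.
- cam_mid (a point): point on the rod's axis at y = -30 mm, mid-thickness of the cam: a round eccentric disc, 44 mm in diameter, 16 mm thick, centre 8 mm off the axis, roughly towards the shaft's -x. It is fast on the rod at an angle not exactly known: up to 0.7 rad either way from opposite the crank. A 22 mm hub reaches to y = -15 mm.
- crank_grip (a point): centre of the crank's black grip sleeve, 16 mm in diameter, 38 mm long, parallel to the rod and spinning freely on its pin, at (40, 101, 0) mm in the shaft's frame; use only its position. The crank arm, 58 x 8 x 18 mm, lies at y = 73 to 81 mm of the shaft.
- stand: fixed cam demonstrator, plywood base 200 x 150 x 12 mm (x -65 to 135, y -75 to 75 mm), origin on the table. y runs along the line of its two V cradles, x from them to the plunger. Cradles at y = +-55 mm, 12 mm wide, 80 degree V open upward: apex 79 mm, mouth (58 mm wide) 113 mm above the table. Grey plunger housing x 62 to 108, y -45 to -15 mm, 108 mm tall.
- cradle_axis (a point): point midway between the cradles, 90 mm above the table, with the stand's axes: the shaft's origin lies here when it rests in them, its y along the stand's y (crank overhanging the +y end), up to 10 mm off along y. With shaft and stand axes alike, the cam's big side is away from the plunger.
- plunger_face (a point): centre of the plunger's flat, 24 mm wide face when fully out (the point does not move): 17 mm from the cradle axis at the stand's y = -30 mm, looking to the stand's -x.
- plunger (a joint): travel of the sprung plunger in m: 0 = fully out, grows as it is pushed in, to the stand's +x; stop at 0.018. Spring 0.6 N at 0, 1.4 N at 0.013. With the shaft in the cradles it peaks at about 0.013 with the cam's big side straight at the plunger; off that by an angle a, it reads 8 mm x (1 - cos a) less, and 0 with the big side away.
- tray: fixed pale blue tray 246 x 266 mm, rim 14 mm high, origin under its centre. The shaft's rests are two V posts at x = -30, y = +-55 mm in its frame, 67 mm tall; the shaft's axes start like the tray's.
- dropper: white dropper bottle, 38 mm in diameter, 100 mm tall, upright on the tray; origin under its centre. Leave alone.
- jar: small amber jar, 48 mm in diameter, 60 mm tall, upright on the tray; origin under its centre. Leave alone.
- beaker: glass beaker, 68 mm in diameter, 90 mm tall, upright on the table; origin under its centre. Leave alone.
Mind the look-alikes: they are no part of the job. Leave any yellow look-alike of the shaft alone.

How it is judged (in metres and radians):
On the way:
1. the shaft lies in both cradles, let go, with the plunger still fully out (under 3 mm) (distance between shaft and cradle_axis below 0.014 m and z of shaft in the frame of cradle_axis below 0.006 m and angle between the y axis of shaft and the y axis of stand, either way round below 0.07 rad and contact force between the fingers and shaft below 0.2 N and value of joint plunger below 0.003 m and linear speed of shaft below 0.03 m/s), for 0.2 s.
At the end, for the whole second after the job is handed in: the shaft lies still in both cradles, released (origin within 14 mm of the cradle axis and no more than 6 mm above it, parallel to the cradles' line within 4 degrees), and its cam holds the plunger pushed in by more than 11.5 mm (the peak is about 13 mm) (distance between shaft and cradle_axis below 0.014 m and z of shaft in the frame of cradle_axis below 0.006 m and angle between the y axis of shaft and the y axis of stand, either way round below 0.07 rad and value of joint plunger above 0.0115 m and linear speed of shaft below 0.02 m/s and contact force between the fingers and shaft below 0.2 N); the robot touches nothing.
It fails at once if the dropper bottle is knocked over or shifted by more than 30 mm (angle between dropper's own z axis and vertical above 0.5 rad or distance of dropper from where it was at the start of the episode above 0.03 m).
It fails at once if the small jar is knocked over or shifted by more than 30 mm (angle between jar's own z axis and vertical above 0.5 rad or distance of jar from where it was at the start of the episode above 0.03 m).
It fails at once if the beaker is knocked over or shifted by more than 30 mm (angle between beaker's own z axis and vertical above 0.5 rad or distance of beaker from where it was at the start of the episode above 0.03 m).
It also fails if it takes over 59 s, if anything falls off the work surface, if the arm or the gripper's body presses on something with over 40 N, if the wrist force passes 120 N, or if a joint passes its speed limit or range.

## Working session

There is one attempt and no reset: what is moved stays moved. The work goes in short steps, Python scripts to look and compute and a shell command to move; the robot and the scene stay as the last step left them, time stands still between calls to the robot, and variables do not carry over. Pictures are saved under pics/ and viewed, at most 10 in all, crops included, and the job is handed in when it is done.

```bash
ls; mkdir -p pics
python3 - <<'E'
from cell import arm, grab_frame
import cv2, numpy as np
for n in("scene","top"):
    f=grab_frame(n); np.savez(f"{n}0.npz",**f); cv2.imwrite(f"pics/{n}0.png",f["color"][:,:,::-1])
    print(n,f["intrinsics"].tolist(),f["T"].round(3).tolist())
print(arm.get_state(),arm.hold_point_z)
E
```

```text
pics
scene [[417.1763078621637, 0.0, 258.493880566851], [0.0, 417.1763078621637, 182.00881496826455], [0.0, 0.0, 1.0]] [[0.074, 0.741, -0.668, 1211.934], [0.997, -0.066, 0.037, -3.68], [-0.017, -0.669, -0.743, 886.786], [0.0, 0.0, 0.0, 1.0]]
top [[388.18130829241096, 0.0, 253.16219800010222], [0.0, 388.18130829241096, 190.26950151220464], [0.0, 0.0, 1.0]] [[-0.013, -0.99, 0.14, 373.21], [-1.0, 0.016, 0.017, 35.232], [-0.019, -0.139, -0.99, 1032.623], [0.0, 0.0, 0.0, 1.0]]
{'t': 0.1, 'joint_pos': array([ 1.06871846e+00,  2.63474036e-01, -4.88425535e-02,  1.25939977e+00,
       -1.19971652e-05,  1.41549016e+00]), 'qvel': array([-4.96488402e-05, -6.68041865e-04,  2.22918192e-03, -1.17850920e-03,
        1.34104112e-03,  1.10589976e-03]), 'tau': array([ 6.87442487e-03, -6.38576818e+01,  3.85064471e+01,  9.95933980e-03,
        1.21176942e-05, -4.98337158e-05]), 'eef_pos': array([178.30946538, 493.5073574 , 192.8850952 ]), 'orientation': array([-3.14068183e+00, -1.30460970e-04,  2.79482090e+00]), 'force': array([ 0.11527261, -0.3864583 , -0.77395361]), 'ft_torque': array([ 0.02819689,  0.05012592, -0.02036966]), 'finger_force': 0.0, 'finger_gap': 85.21088010948657} -18.700000000000003
```

View pics/top0.png

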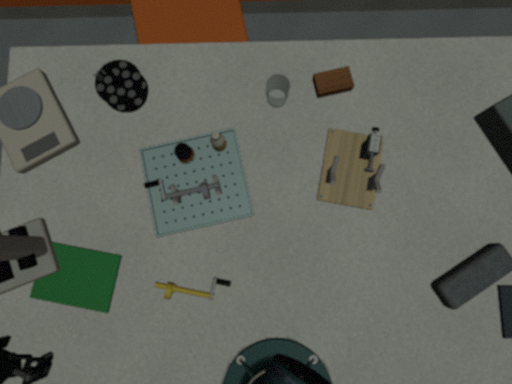

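View pics/scene0.png

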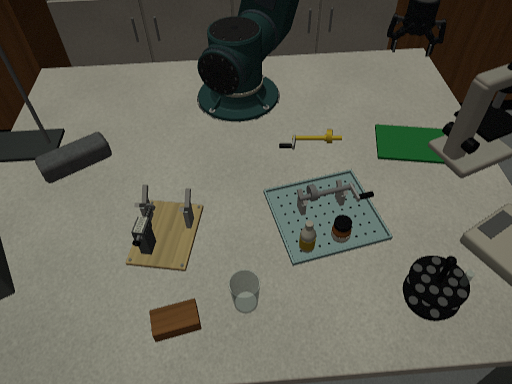

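```bash
cat > h.py <<'E'
import numpy as np, cv2
def load(n): return dict(np.load(n))
def ray(f,u,v,z):
    K,T=f["intrinsics"],f["T"]; d=T[:3,:3]@np.linalg.solve(K,[u,v,1.]); o=T[:3,3]
    return (o+d*(z-o[2])/d[2])[:2]
def proj(f,p):
    K,T=f["intrinsics"],f["T"]; q=K@(T[:3,:3].T@(np.array(p,float)-T[:3,3])); return q[:2]/q[2]
def crop(f,u0,v0,u1,v1,s): return cv2.resize(f["color"][v0:v1,u0:u1,::-1],None,fx=s,fy=s,interpolation=cv2.INTER_CUBIC)
E
python3 - <<'E'
from h import *
t=load("top0.npz"); s=load("scene0.npz")
a=crop(t,130,120,260,240,3); b=crop(t,310,120,400,220,3.6)
c=crop(s,260,165,390,265,3); d=crop(s,120,175,210,275,3.)
W=np.zeros((600,800,3),np.uint8)
for im,(x,y) in((a,(0,0)),(b,(400,0)),(c,(0,360)),(d,(400,360))):
    im=im[:600-y,:800-x]; 
    W[y:y+im.shape[0],x:x+im.shape[1]]=im
W=cv2.convertScaleAbs(W,alpha=1.3,beta=10)
cv2.imwrite("pics/crops.png",W)
E
```

```text
(no output)
```

View pics/crops.png

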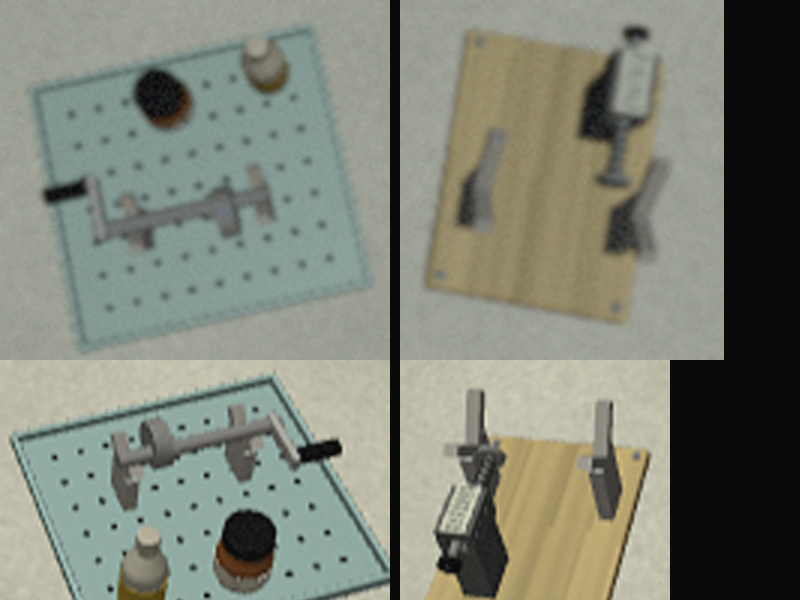

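Run:
```python
from h import *
t=load("top0.npz"); s=load("scene0.npz")
def A(x,y): return x/3+130,y/3+120
def B(x,y): return (x-400)/3.6+310,y/3.6+120
hsv=cv2.cvtColor(t["color"],cv2.COLOR_RGB2HSV)
def rect(mask,z,nm):
    c=max(cv2.findContours(mask,cv2.RETR_EXTERNAL,cv2.CHAIN_APPROX_NONE)[0],key=cv2.contourArea)
    P=np.array([ray(t,*p[0],z) for p in c],np.float32); r=cv2.minAreaRect(P); print(nm,np.round(r[0],1),np.round(r[1],1),round(r[2],2)); return r
print(hsv[165,215],hsv[150,350],hsv[250,300])
m=((hsv[:,:,0]>75)&(hsv[:,:,0]<110)&(hsv[:,:,1]>35)).astype(np.uint8); m[:120]=0;m[240:]=0;m[:,:130]=0;m[:,265:]=0
rect(m,8,"tray")
m=((hsv[:,:,0]>10)&(hsv[:,:,0]<28)&(hsv[:,:,1]>60)).astype(np.uint8); m[:118]=0;m[220:]=0;m[:,:305]=0;m[:,400:]=0
rect(m,12,"stand")
print("tray corners",[ray(t,*A(*p),14).round(1) for p in((35,90),(313,30),(370,285),(82,350))])
print("stand corners",[ray(t,*B(*p),12).round(1) for p in((466,30),(660,60),(626,322),(426,288))])
# black grip, both views
for n,f,(x0,y0,x1,y1) in(("top",t,(140,172,165,195)),("scene",s,(355,185,378,204))):
    g=f["color"][y0:y1,x0:x1].max(2)<55; v,u=np.nonzero(g); print(n,g.sum(),u.mean()+x0,v.mean()+y0,ray(f,u.mean()+x0,v.mean()+y0,55).round(1))
for p in((112,228),(165,217),(210,206)): print("rod",ray(t,*A(*p),58).round(1))
print("arm corner",ray(t,*A(98,233),58),"rod end",ray(t,*A(270,193),58))
print("dropper/jar/beaker", ray(t,*A(258,48),100),ray(t,*A(160,96),60),ray(t,277,84,90))
print("cradle tops",[ray(t,*B(*p),113).round(1) for p in((497,130),(482,228),(660,163),(646,256))])
print("plface",ray(t,*B(612,182),90))
```

```text
[ 79  39 112] [24 82 99] [ 43  16 114]
tray [545.2 207.1] [242.2 261.9] 12.16
stand [ 572.9 -206.7] [147.7 196.8] 78.43
tray corners [array([631.7, 352.7]), array([682.8, 101.5]), array([451.3,  53. ]), array([398.2, 305.1])]
stand corners [array([ 683.3, -153.1]), array([ 657.4, -296.6]), array([ 461.5, -260.4]), array([ 488.6, -116.1])]
top 70 151.35714285714286 183.65714285714284 [532.4 312.5]
scene 89 365.5056179775281 194.95505617977528 [534.4 311. ]
rod [499.5 270.1]
rod [508.2 225.2]
rod [517. 187.]
arm corner [495.38264841 281.9677297 ] rod end [527.32299237 136.03032668]
dropper/jar/beaker [642.16725507 141.48048216] [612.80820291 230.31283836] [778.68012029 -13.06344592]
cradle tops [array([ 583. , -152.4]), array([ 516.7, -139.6]), array([ 558.6, -259.6]), array([ 496.3, -246.7])]
plface [ 550.63196728 -233.65691333]
```

Candidates for the camshaft: the grey steel one in the blue tray (top view px ~(190,189), black grip at (151,184)) and the yellow one on the table (px ~(190,290)). I chose the steel one in the tray; the crop confirms cam, crank and V rests. Crop stand: cradles at about px (337,170) and (381,178), plunger toward the top, and the dropper at (216,136) and jar at (184,152) are both off the rod.

```bash
cat >> h.py <<'E'
from scipy.spatial.transform import Rotation as R
def go(target,rpy_deg=None):
    "total shift (cm, tool axes now) and turn (deg rotvec, tool axes) to reach target TCP"
    from cell import arm
    s=arm.get_state(); r=R.from_euler("xyz",s["orientation"]); d=r.inv().apply(np.array(target)-s["eef_pos"])/10
    print("t",round(s["t"],2),"at",s["eef_pos"].round(1),np.degrees(s["orientation"]).round(1),"F",s["force"].round(1),"gap",round(s["finger_gap"],1),"ff",round(s["finger_force"],1))
    print("shift cm",d.round(2))
    if rpy_deg is not None:
        q=R.from_euler("xyz",rpy_deg,degrees=True); print("turn",np.degrees((r.inv()*q).as_rotvec()).round(1),"shift after turn",(q.inv().apply(np.array(target)-s["eef_pos"])/10).round(2))
E
python3 -m handwheel '[[0,0,7,0,0,0,6],[0,0,7,0,0,0,6],[0,0,7,0,0,0,6],[0,0,7,0,0,0,6],[0,0,7,0,0,0,6],[0,0,7,0,0,0,6],[0,0,7,0,0,0,6],[0,0,7,0,0,0,6],[0,0,2,0,0,0,6],[0,0,0,0,0,0,6]]' 60
python3 -c "
from h import *;go([512.3,210.8,150],[180,0,102.1])"
```

```text
t: 0.93
eef_pos: [178.4, 493.6, 193.0]
orientation: [-3.141, 0.0, 1.781]
force: [0.1, 0.2, -0.8]
finger_gap: 59.9
finger_force: 0.0
t 0.93 at [178.4 493.6 193. ] [-180.    0.  102.] F [ 0.1  0.2 -0.8] gap 59.9 ff 0.0
shift cm [-34.61  26.77   4.31]
turn [-0.   0.  -0.1] shift after turn [-34.65  26.72   4.3 ]
```

```bash
python3 -m handwheel '[[0,0,0,-2.5,1.9,0,6],[0,0,0,-2.5,1.9,0,6],[0,0,0,-2.5,1.9,0,6],[0,0,0,-2.5,1.9,0,6],[0,0,0,-2.5,1.9,0,6],[0,0,0,-2.5,1.9,0,6],[0,0,0,-2.5,1.9,0,6],[0,0,0,-2.5,1.9,0,6],[0,0,0,-2.5,1.9,0,6],[0,0,0,-2.5,1.9,0,6]]'
python3 -m handwheel '[[0,0,0,-1.2,1,0.5,6],[0,0,0,-1.2,1,0.5,6],[0,0,0,-1.2,1,0.5,6],[0,0,0,-1.2,1,0.5,6],[0,0,0,-1.2,1,0.5,6],[0,0,0,-1.2,1,0.5,6],[0,0,0,-1.2,1,0.5,6],[0,0,0,-1.2,0.7,0.5,6],[0,0,0,0,0,0.3,6],[0,0,0,0,0,0,6]]'
python3 - <<'E'
from h import *
go([512.3,210.8,37],[180,0,102.1])
from cell import grab_frame
t=grab_frame("top");s=grab_frame("scene");np.savez("top1.npz",**t);np.savez("scene1.npz",**s)
W=np.hstack([crop(t,130,120,260,240,3),crop(s,260,120,390,240,3)]);cv2.imwrite("pics/hover.png",cv2.convertScaleAbs(W,alpha=1.3))
E
```

```text
t: 1.77
eef_pos: [417.6, 288.0, 193.2]
orientation: [-3.141, 0.0, 1.785]
force: [0.6, 0.0, 0.4]
finger_gap: 59.8
finger_force: 0.0
t: 2.6
eef_pos: [512.2, 210.9, 149.4]
orientation: [-3.14, -0.0, 1.782]
force: [0.5, 0.5, 0.4]
finger_gap: 60.0
finger_force: 0.0
t 2.6 at [512.2 210.9 149.4] [-179.9   -0.   102.1] F [0.5 0.5 0.4] gap 60.0 ff 0.0
shift cm [-0.02  0.02 11.24]
turn [-0.1 -0.  -0. ] shift after turn [-2.000e-02  1.000e-02  1.124e+01]
```

View pics/hover.png

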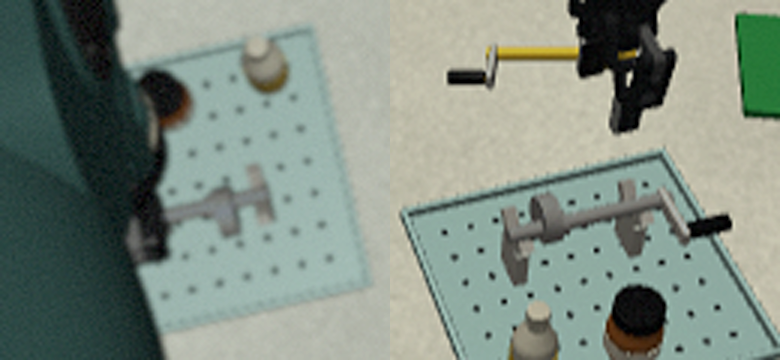

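The hover view shows the gripper above the bare rod between the cam (scene crop ~(545,218)) and the crank-side rest (~(630,215)), with jar and dropper clear. Descending, gripping and lifting next.

```bash
python3 -m handwheel '[[0,0,0,0,0,1.5,6],[0,0,0,0,0,1.5,6],[0,0,0,0,0,1.5,6],[0,0,0,0,0,1.5,6],[0,0,0,0,0,1.5,6],[0,0,0,0,0,1.5,6],[0,0,0,0,0,1.2,6],[0,0,0,0,0,1,6],[0,0,0,0,0,0,6],[0,0,0,0,0,0,6]]'
python3 -m handwheel '[[0,0,0,0,0,0,1],[0,0,0,0,0,0,1],[0,0,0,0,0,0,1],[0,0,0,0,0,0,1],[0,0,0,0,0,0,1],[0,0,0,0,0,0,1],[0,0,0,0,0,0,1],[0,0,0,0,0,0,1],[0,0,0,0,0,0,1],[0,0,0,0,0,0,1]]' 70
```

```text
t: 3.53
eef_pos: [511.9, 211.8, 38.5]
orientation: [-3.141, -0.0, 1.783]
force: [-0.3, -0.5, 1.0]
finger_gap: 60.2
finger_force: 0.0
t: 4.37
eef_pos: [512.2, 211.6, 38.3]
orientation: [-3.142, -0.0, 1.783]
force: [-0.9, -0.7, 0.0]
finger_gap: 10.2
finger_force: 0.0
```

Run:
```python
from h import *
from cell import grab_frame
t=grab_frame("top");s=grab_frame("scene");np.savez("top1.npz",**t);np.savez("scene1.npz",**s)
cv2.imwrite("pics/miss.png",cv2.convertScaleAbs(np.hstack([crop(t,130,120,260,240,3),crop(s,260,120,390,240,3)]),alpha=1.4))
```

```text
(no output)
```

View pics/miss.png

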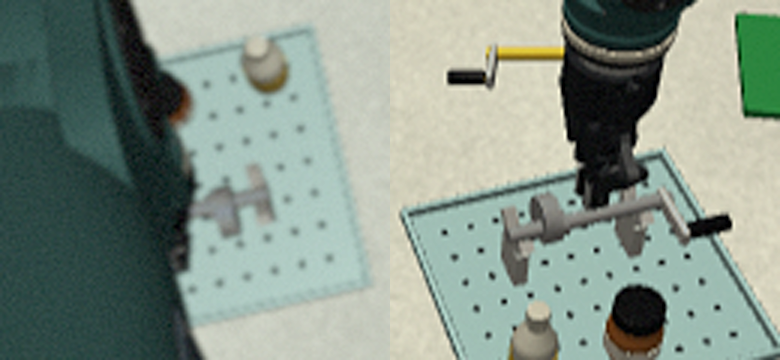

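Run:
```python
from h import *
t=load("top1.npz");s=load("scene1.npz")
f=lambda p:((proj(s,p)-[260,120])*3+[390,0]).round(0)
print("tip",f([512,212,38]),"rod there z55",f([512.3,211,55]),"z62",f([512,211,62]))
for y in(-68,84): print("rodend",f([514-.21*y,203+.978*y,55]))
# depth on tips and rod in scene
for n,(x,y) in dict(tip=(590,195),finger=(605,170),rodL=(580,213),rodR=(620,206)).items():
    u,v=(x-390)/3+260,y/3+120; d=s["depth"][int(v),int(u)]
    c=np.linalg.solve(s["intrinsics"],[u,v,1])*d; print(n,(s["T"][:3,:3]@c+s["T"][:3,3]).round(1))
```

```text
tip [586. 226.] rod there z55 [587. 213.] z62 [588. 208.]
rodend [505. 233.]
rodend [667. 194.]
tip [525.1 206.9  93.9]
finger [524.2 216.5 123.1]
rodL [516.5 203.2  61. ]
rodR [509.8 239.9  58.9]
```

Run:
```python
from h import *
s=load("scene1.npz")
im=cv2.resize(s["color"][160:210,295:360,::-1],None,fx=11,fy=11,interpolation=cv2.INTER_CUBIC)
cv2.imwrite("pics/miss2.png",cv2.convertScaleAbs(im,alpha=2,beta=20))
print((proj(s,[512,212,38])-[295,160])*11)
d=s["depth"]
for v in range(170,200,3):
    o=[]
    for u in range(318,340,4):
        c=np.linalg.solve(s["intrinsics"],[u,v,1])*d[v,u]; o.append(tuple((s["T"][:3,:3]@c+s["T"][:3,3]).round().astype(int)))
    print(v,o)
```

```text
[335.10853605 386.83853698]
170 [(np.int64(383), np.int64(217), np.int64(0)), (np.int64(502), np.int64(196), np.int64(126)), (np.int64(532), np.int64(197), np.int64(158)), (np.int64(540), np.int64(205), np.int64(165)), (np.int64(554), np.int64(210), np.int64(179)), (np.int64(557), np.int64(218), np.int64(181))]
173 [(np.int64(395), np.int64(215), np.int64(-1)), (np.int64(508), np.int64(195), np.int64(121)), (np.int64(535), np.int64(197), np.int64(150)), (np.int64(533), np.int64(208), np.int64(147)), (np.int64(532), np.int64(218), np.int64(144)), (np.int64(561), np.int64(218), np.int64(175))]
176 [(np.int64(406), np.int64(214), np.int64(-2)), (np.int64(505), np.int64(197), np.int64(107)), (np.int64(537), np.int64(198), np.int64(141)), (np.int64(524), np.int64(212), np.int64(126)), (np.int64(558), np.int64(211), np.int64(162)), (np.int64(570), np.int64(217), np.int64(175))]
179 [(np.int64(430), np.int64(208), np.int64(13)), (np.int64(506), np.int64(198), np.int64(97)), (np.int64(529), np.int64(202), np.int64(121)), (np.int64(537), np.int64(209), np.int64(129)), (np.int64(567), np.int64
[... 1050 characters left out ...]
60)), (np.int64(516), np.int64(221), np.int64(58)), (np.int64(518), np.int64(231), np.int64(60)), (np.int64(514), np.int64(243), np.int64(54))]
194 [(np.int64(527), np.int64(187), np.int64(63)), (np.int64(525), np.int64(198), np.int64(59)), (np.int64(522), np.int64(210), np.int64(54)), (np.int64(518), np.int64(222), np.int64(49)), (np.int64(481), np.int64(245), np.int64(3)), (np.int64(508), np.int64(247), np.int64(35))]
197 [(np.int64(530), np.int64(187), np.int64(55)), (np.int64(490), np.int64(210), np.int64(5)), (np.int64(491), np.int64(221), np.int64(5)), (np.int64(492), np.int64(232), np.int64(4)), (np.int64(495), np.int64(242), np.int64(7)), (np.int64(511), np.int64(247), np.int64(26))]
```

View pics/miss2.png

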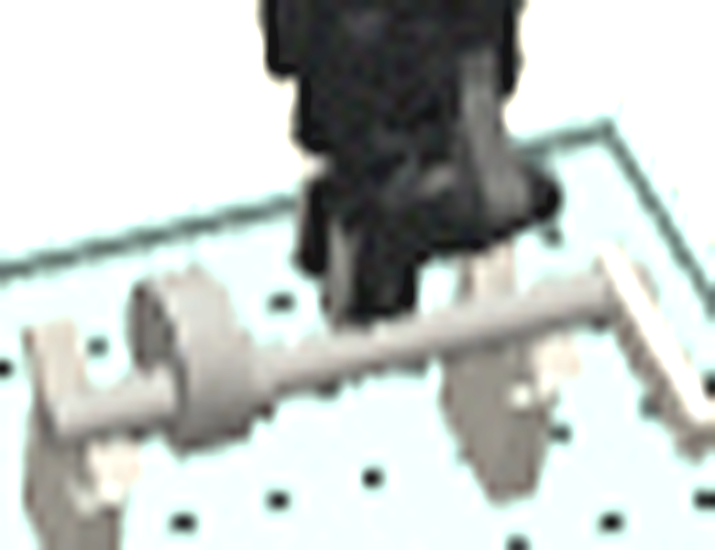

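Run:
```python
from h import *
s=load("scene0.npz")
print("start TCP proj",proj(s,[178.3,493.5,193]).round(1))
def dp(s,u,v):
    d=s["depth"][v,u]; c=np.linalg.solve(s["intrinsics"],[u,v,1])*d; return (s["T"][:3,:3]@c+s["T"][:3,3]).round()
# lowest dark pixels of the gripper
g=s["color"].max(2)<60
g[:, :385]=0; g[:,450:]=0; g[80:]=0
for u in range(386,448,4):
    v=np.nonzero(g[:,u])[0]
    if len(v): print(u,v.max(),dp(s,u,v.max()-1))
from cell import arm
st=arm.get_state(); print(st["joint_pos"].round(3),st["eef_pos"])
```

```text
start TCP proj [405.4  68.1]
390 48 [-719.  810. -276.]
394 51 [178. 446. 254.]
398 48 [-724.  855. -281.]
402 48 [-721.  875. -280.]
406 47 [-722.  896. -277.]
410 47 [-720.  917. -277.]
414 47 [-722.  940. -279.]
418 47 [-718.  959. -278.]
422 47 [-726.  985. -284.]
426 55 [203. 530. 251.]
430 58 [-727. 1049. -354.]
434 64 [-726. 1082. -392.]
438 70 [-718. 1112. -427.]
442 76 [-721. 1149. -469.]
446 79 [-717. 1177. -489.]
[ 0.245  0.405 -0.276  0.891 -0.     1.604] [512.19673791 211.56765695  38.27446704]
```

The picture and depth show the finger ends at about z 80 (scene px (328,189)), above the rod, while the state says the TCP is at z 38. The start image shows the same ~40 mm offset, so true tip ≈ reported + 42. I'll open, lower 42 mm more and re-grip.

```bash
python3 -m handwheel '[[0,0,0,0,0,0,6],[0,0,0,0,0,0,6],[0,0,0,0,0,0,6],[0,0,0,0,0,0,6],[0,0,0,0,0,0,6],[0,0,0,0,0,0,6],[0,0,0,0,0,0,6],[0,0,0,0,0,0,6],[0,0,0,0,0,0,6],[0,0,0,0,0,0,6]]'
python3 -m handwheel '[[0,0,0,0,0,0.6,6],[0,0,0,0,0,0.6,6],[0,0,0,0,0,0.6,6],[0,0,0,0,0,0.6,6],[0,0,0,0,0,0.6,6],[0,0,0,0,0,0.6,6],[0,0,0,0,0,0.6,6],[0,0,0,0,0,0,6],[0,0,0,0,0,0,6],[0,0,0,0,0,0,6]]'
python3 - <<'E'
from h import *
from cell import grab_frame
s=grab_frame("scene");np.savez("scene1.npz",**s)
im=cv2.resize(s["color"][150:210,295:360,::-1],None,fx=9,fy=9,interpolation=cv2.INTER_CUBIC)
cv2.imwrite("pics/low.png",cv2.convertScaleAbs(im,alpha=2,beta=20))
E
```

```text
t: 5.3
eef_pos: [512.2, 211.6, 38.3]
orientation: [-3.142, -0.0, 1.783]
force: [-0.1, 0.5, -0.4]
finger_gap: 60.2
finger_force: 0.0
t: 6.13
eef_pos: [512.3, 211.6, -3.6]
orientation: [3.141, 0.0, 1.782]
force: [-1.1, -0.6, 0.1]
finger_gap: 60.0
finger_force: 0.0
```

View pics/low.png

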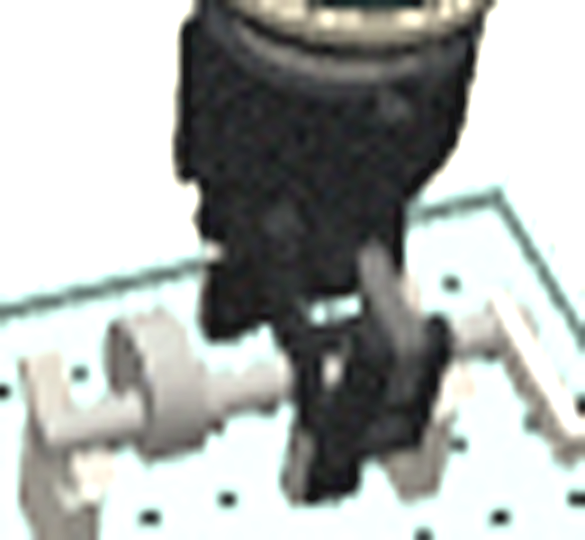

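The fingers now straddle the bare rod (near finger at scene px ~(331,203)), clear of cam and rests. I'll grip, then lift.

```bash
python3 -m handwheel '[[0,0,0,0,0,0,0.5],[0,0,0,0,0,0,0.5],[0,0,0,0,0,0,0.5],[0,0,0,0,0,0,0.5],[0,0,0,0,0,0,0.5],[0,0,0,0,0,0,0.5],[0,0,0,0,0,0,0.5],[0,0,0,0,0,0,0.5],[0,0,0,0,0,0,0.5],[0,0,0,0,0,0,0.5]]' 70
python3 -m handwheel '[[0,0,0,0,0,-0.2,0.5],[0,0,0,0,0,-0.5,0.5],[0,0,0,0,0,-1,0.5],[0,0,0,0,0,-2,0.5],[0,0,0,0,0,-2,0.5],[0,0,0,0,0,-2,0.5],[0,0,0,0,0,-2,0.5],[0,0,0,0,0,-2,0.5],[0,0,0,0,0,-1.3,0.5],[0,0,0,0,0,-1,0.5]]'
```

```text
t: 7.02
eef_pos: [513.9, 211.9, -3.2]
orientation: [3.139, -0.0, 1.782]
force: [5.9, 1.3, -0.3]
finger_gap: 11.5
finger_force: 68.1
t: 7.85
eef_pos: [512.1, 211.6, 138.4]
orientation: [3.14, -0.0, 1.783]
force: [0.7, -0.5, -4.3]
finger_gap: 11.9
finger_force: 68.3
```

```bash
python3 -m handwheel '[[0,0,3,0,0,0,0.5],[0,0,3,0,0,0,0.5],[0,0,3,0,0,0,0.5],[0,0,3,0,0,0,0.5],[0,0,3,0,0,0,0.5],[0,0,3,0,0,0,0.5],[0,0,3,0,0,0,0.5],[0,0,2.4,0,0,0,0.5],[0,0,0,0,0,0,0.5],[0,0,0,0,0,0,0.5]]'
python3 -c "
from h import *;go([540.2,-192,138],[180,0,78.7])"
```

```text
t: 8.68
eef_pos: [511.9, 211.5, 136.7]
orientation: [-3.141, 0.0, 1.375]
force: [0.4, 0.4, -4.1]
finger_gap: 11.5
finger_force: 68.4
t 8.68 at [511.9 211.5 136.7] [-180.     0.    78.8] F [ 0.4  0.4 -4.1] gap 11.5 ff 68.4
shift cm [-39.03  10.61  -0.13]
turn [-0.   0.   0.1] shift after turn [-39.01  10.68  -0.13]
```

```bash
python3 -m handwheel '[[0,0,0,-1,0.5,0,0.5],[0,0,0,-2,0.6,0,0.5],[0,0,0,-2.5,0.6,0,0.5],[0,0,0,-2.5,0.6,0,0.5],[0,0,0,-2.5,0.6,0,0.5],[0,0,0,-2.5,0.6,0,0.5],[0,0,0,-2.5,0.6,0,0.5],[0,0,0,-2.5,0.6,0,0.5],[0,0,0,-2.5,0.6,0,0.5],[0,0,0,-2.5,0.6,0,0.5]]'
python3 -m handwheel '[[0,0,0,-2.5,0.6,0,0.5],[0,0,0,-2.5,0.6,0,0.5],[0,0,0,-2.5,0.6,0,0.5],[0,0,0,-2.5,0.6,0,0.5],[0,0,0,-2.5,0.6,0,0.5],[0,0,0,-2,0.6,0,0.5],[0,0,0,-1,0.6,0,0.5],[0,0,0,-0.5,0.5,0,0.5],[0,0,0,0,0,0,0.5],[0,0,0,0,0,0,0.5]]'
python3 - <<'E'
from h import *
go([540.2,-192,70],[180,0,78.7])
from cell import grab_frame
t=grab_frame("top");s=grab_frame("scene");np.savez("top2.npz",**t);np.savez("scene2.npz",**s)
W=np.hstack([crop(t,300,110,400,220,4),crop(s,110,130,210,240,4)]);cv2.imwrite("pics/over.png",cv2.convertScaleAbs(W,alpha=1.4))
E
```

```text
t: 9.52
eef_pos: [524.8, -27.4, 136.5]
orientation: [3.142, 0.0, 1.375]
force: [-0.2, 0.3, -5.3]
finger_gap: 11.7
finger_force: 68.4
t: 10.35
eef_pos: [539.9, -191.1, 136.2]
orientation: [-3.141, -0.0, 1.375]
force: [-1.2, -0.1, -4.7]
finger_gap: 11.7
finger_force: 68.5
t 10.35 at [ 539.9 -191.1  136.2] [-180.    -0.    78.8] F [-1.2 -0.1 -4.7] gap 11.7 ff 68.5
shift cm [-0.09  0.05  6.62]
turn [-0.  -0.   0.1] shift after turn [-0.09  0.04  6.62]
```

View pics/over.png

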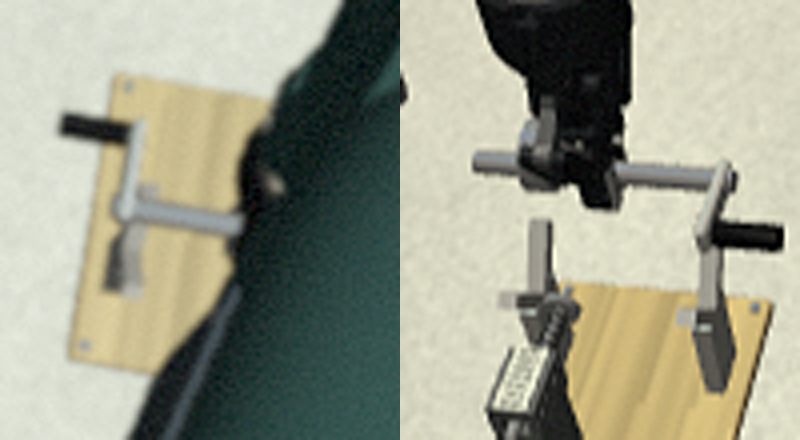

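The shaft is held level over the stand (top crop rod from (130,210) to (235,225); scene crop rod end (477,160), crank (725,180)), with the crank on the +y side pointing toward the plunger side.

Run:
```python
from h import *
t=load("top2.npz");s=load("scene2.npz")
o=np.array([538.6,-199.8]);a=np.radians(-11.3);X=np.array([np.cos(a),np.sin(a)]);Y=np.array([-np.sin(a),np.cos(a)])
sf=lambda w:((w-o)@X).round(1),
S=lambda w:np.round([(w-o)@X,(w-o)@Y],1)
for p in((130,212),(180,218),(235,225)): print("top rod",S(ray(t,300+p[0]/4,110+p[1]/4,200)))
for n,f,b in(("top",t,(312,134,334,148)),("scene",s,(287-100,182,307,195))):
    x0,y0,x1,y1=b
    if n=="scene": x0,x1=188,208
    g=f["color"][y0:y1,x0:x1].max(2)<55; v,u=np.nonzero(g); print(n,g.sum(),u.mean()+x0,v.mean()+y0,S(ray(f,u.mean()+x0,v.mean()+y0,195)))
# rod end in scene (477,160)
print("end -68:",S(ray(s,110+(475-400)/4,130+160/4,195)))
for p in((660,177),(480,160)): print("scene rod",S(ray(s,110+(p[0]-400)/4,130+p[1]/4,198)))
```

```text
top rod [-5.6 75.8]
top rod [-4.  48.7]
top rod [-2.5 18.8]
top 78 323.4230769230769 141.98717948717947 [ 38.9 102.1]
scene 116 195.93965517241378 188.39655172413794 [ 39.5 101.2]
end -68: [  1.2 -65.9]
scene rod [ 5.5 45.3]
scene rod [  3.6 -61.4]
```

```bash
python3 -m handwheel '[[0,0,0,0,0,1,0.5],[0,0,0,0,0,1.4,0.5],[0,0,0,0,0,1.4,0.5],[0,0,0,0,0,1.4,0.5],[0,0,0,0,0,1.4,0.5],[0,0,0,0,0,1.4,0.5],[0,0,0,0,0,1,0.5],[0,0,0,0,0,0.6,0.5],[0,0,0,0,0,0.4,0.5],[0,0,0,0,0,0,0.5]]'
python3 -m handwheel '[[0,0,0,0,0,0.1,0.5],[0,0,0,0,0,0.1,0.5],[0,0,0,0,0,0.1,0.5],[0,0,0,0,0,0.05,0.5],[0,0,0,0,0,0,0.5],[0,0,0,0,0,0,0.5],[0,0,0,0,0,0,0.5],[0,0,0,0,0,0,0.5],[0,0,0,0,0,0,0.5],[0,0,0,0,0,0,0.5]]'
```

```text
t: 11.28
eef_pos: [539.8, -191.3, 36.0]
orientation: [-3.141, -0.0, 1.374]
force: [-0.3, 1.4, -4.6]
finger_gap: 11.8
finger_force: 68.5
t: 12.12
eef_pos: [540.8, -192.0, 33.4]
orientation: [3.14, 0.0, 1.374]
force: [5.2, -0.7, 6.7]
finger_gap: 11.4
finger_force: 69.5
```

```bash
python3 -m handwheel '[[0,0,0,0,0,0,1.6],[0,0,0,0,0,0,2.5],[0,0,0,0,0,0,5],[0,0,0,0,0,0,5],[0,0,0,0,0,0,5],[0,0,0,0,0,0,5],[0,0,0,0,0,0,5],[0,0,0,0,0,0,5],[0,0,0,0,0,0,5],[0,0,0,0,0,0,5]]'
python3 -m handwheel '[[0,0,0,0,0,-0.5,5],[0,0,0,0,0,-1,5],[0,0,0,0,0,-2,5],[0,0,0,0,0,-2,5],[0,0,0,0,0,-2,5],[0,0,0,0,0,-2,5],[0,0,0,0,0,-2,5],[0,0,0,0,0,-1.5,5],[0,0,0,0,0,-1,5],[0,0,0,0,0,0,5]]'
python3 - <<'E'
from h import *
from cell import grab_frame
t=grab_frame("top");s=grab_frame("scene");np.savez("top3.npz",**t);np.savez("scene3.npz",**s)
W=np.hstack([crop(t,300,110,400,220,4),crop(s,110,150,210,260,4)]);cv2.imwrite("pics/laid.png",cv2.convertScaleAbs(W,alpha=1.4))
o=np.array([538.6,-199.8]);a=np.radians(-11.3);X=np.array([np.cos(a),np.sin(a)]);Y=np.array([-np.sin(a),np.cos(a)])
S=lambda w:np.round([(w-o)@X,(w-o)@Y],1)
for f,b in((t,(305,134,336,160)),(s,(188,195,215,235))):
    x0,y0,x1,y1=b; g=(f["color"][y0:y1,x0:x1].max(2)<50).astype(np.uint8)
    n,l,st,c=cv2.connectedComponentsWithStats(g)
    for i in range(1,n):
        if st[i,4]>25: print(st[i],c[i]+[x0,y0],S(ray(f,*(c[i]+[x0,y0]),90)))
E
```

```text
t: 12.95
eef_pos: [539.9, -191.6, 32.8]
orientation: [-3.142, 0.0, 1.374]
force: [0.4, -0.6, 0.7]
finger_gap: 50.0
finger_force: 0.0
t: 13.78
eef_pos: [540.8, -192.1, 175.7]
orientation: [3.138, 0.001, 1.374]
force: [0.2, 0.3, 0.2]
finger_gap: 49.9
finger_force: 0.0
[ 5 16 15  6 50] [316.88 152.24] [ 41.2 101.9]
[  5  11  17  18 107] [200.36448598 218.14953271] [42.6 99. ]
[ 0 12  4 10 30] [189.16666667 210.73333333] [23.6 67. ]
```

View pics/laid.png

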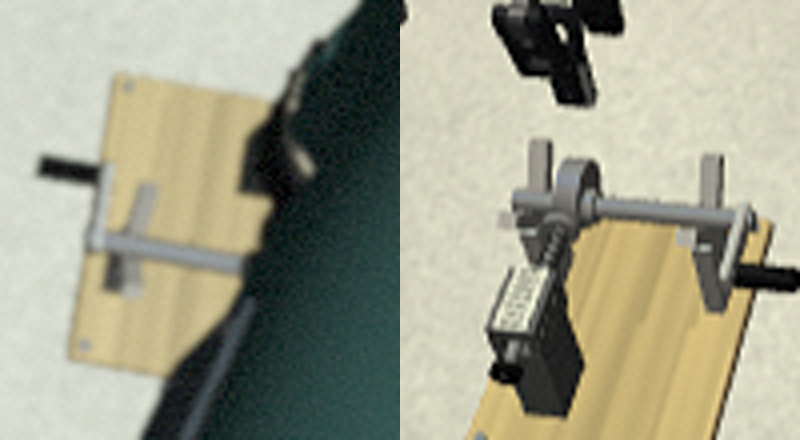

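The shaft lies in both cradles (scene crop: rod (515,200)–(745,215)). The cam (580,185) is in front of the plunger, standing up and away from it, the plunger is out, and the crank grip (770,277) is level. Now over to the crank.

```bash
python3 -m handwheel '[[0,0,0,1,0.4,0,5],[0,0,0,1.2,0.5,0,5],[0,0,0,1.2,0.5,0,5],[0,0,0,1.2,0.5,0,5],[0,0,0,1.2,0.5,0,5],[0,0,0,1.2,0.5,0,5],[0,0,0,1.2,0.5,0,5],[0,0,0,1.2,0.5,0,5],[0,0,0,0.1,0,0,5],[0,0,0,0,0,0,5]]'
python3 -m handwheel '[[0,0,0,0,0,1.5,5],[0,0,0,0,0,1.5,5],[0,0,0,0,0,1.5,5],[0,0,0,0,0,1.5,5],[0,0,0,0,0,1.5,5],[0,0,0,0,0,1.5,5],[0,0,0,0,0,1,5],[0,0,0,0,0,0.5,5],[0,0,0,0,0,0,5],[0,0,0,0,0,0,5]]'
python3 - <<'E'
from h import *
go([598,-106.6,31.5])
from cell import grab_frame
s=grab_frame("scene");np.savez("scene4.npz",**s)
W=crop(s,140,140,240,240,5);cv2.imwrite("pics/crank.png",cv2.convertScaleAbs(W,alpha=1.6))
E
```

```text
t: 14.72
eef_pos: [597.1, -105.2, 172.6]
orientation: [-3.141, 0.0, 1.375]
force: [-1.1, 0.1, 0.3]
finger_gap: 50.1
finger_force: 0.0
t: 15.55
eef_pos: [596.9, -106.3, 68.2]
orientation: [3.141, 0.0, 1.374]
force: [0.7, 0.5, 0.6]
finger_gap: 49.8
finger_force: 0.0
t 15.55 at [ 596.9 -106.3   68.2] [180.    0.   78.7] F [0.7 0.5 0.6] gap 49.8 ff 0.0
shift cm [-0.01  0.12  3.67]
```

View pics/crank.png

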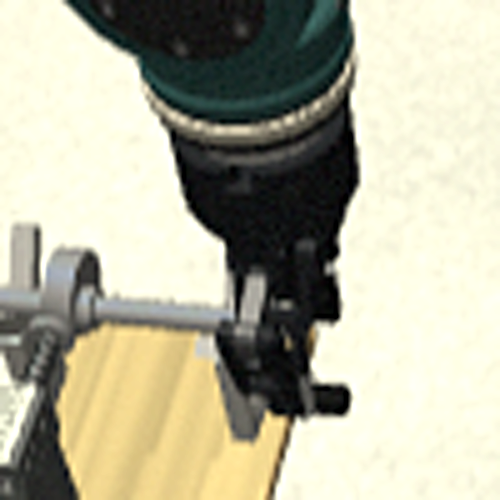

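Near finger at crop (290,395) sits over the sleeve (its end at (335,400)). I'll shift 4 mm outward and descend the rest.

```bash
python3 -m handwheel '[[0,0,0,0.2,0.1,0,5],[0,0,0,0.2,0,0,5],[0,0,0,0,0,0.6,5],[0,0,0,0,0,0.6,5],[0,0,0,0,0,0.6,5],[0,0,0,0,0,0.6,5],[0,0,0,0,0,0.6,5],[0,0,0,0,0,0.6,5],[0,0,0,0,0,0,5],[0,0,0,0,0,0,5]]'
python3 -m handwheel '[[0,0,0,0,0,0,3],[0,0,0,0,0,0,2.4],[0,0,0,0,0,0,1],[0,0,0,0,0,0,1],[0,0,0,0,0,0,1],[0,0,0,0,0,0,1],[0,0,0,0,0,0,1],[0,0,0,0,0,0,1],[0,0,0,0,0,0,1],[0,0,0,0,0,0,1]]' 20
```

```text
t: 16.43
eef_pos: [598.3, -102.3, 31.4]
orientation: [-3.141, -0.0, 1.374]
force: [-0.7, 0.4, 0.5]
finger_gap: 50.4
finger_force: 0.0
t: 17.27
eef_pos: [599.7, -102.5, 32.4]
orientation: [3.139, -0.0, 1.374]
force: [5.7, 0.6, -0.1]
finger_gap: 15.1
finger_force: 22.1
```

```bash
python3 -m handwheel '[[0,0,0,0,0.08,-0.42,1],[0,0,0,0,-0.07,-0.41,1],[0,0,0,0,-0.11,-0.40,1],[0,0,0,0,-0.15,-0.39,1],[0,0,0,0,-0.19,-0.37,1],[0,0,0,0,-0.23,-0.35,1],[0,0,0,0,-0.26,-0.33,1],[0,0,0,0,-0.30,-0.30,1],[0,0,0,0,-0.33,-0.26,1],[0,0,0,0,-0.35,-0.23,1]]'
python3 -m handwheel '[[0,0,0,0,-0.37,-0.19,1],[0,0,0,0,-0.39,-0.15,1],[0,0,0,0,-0.41,-0.11,1],[0,0,0,0,-0.41,-0.07,1],[0,0,0,0,-0.42,-0.02,1],[0,0,0,0,-0.42,0.02,1],[0,0,0,0,-0.41,0.07,1],[0,0,0,0,-0.41,0.11,1],[0,0,0,0,-0.39,0.15,1],[0,0,0,0,-0.37,0.19,1]]'
python3 - <<'E'
from h import *
from cell import grab_frame
s=grab_frame("scene");np.savez("scene5.npz",**s)
W=np.hstack([crop(load("scene3.npz"),110,150,190,250,5),crop(s,110,150,190,250,5)]);cv2.imwrite("pics/r120.png",cv2.convertScaleAbs(W,alpha=1.6))
E
```

```text
t: 18.1
eef_pos: [582.6, -98.5, 68.6]
orientation: [3.135, -0.001, 1.375]
force: [13.9, 7.8, 11.4]
finger_gap: 15.1
finger_force: 24.2
t: 18.93
eef_pos: [539.9, -90.8, 66.3]
orientation: [-3.141, 0.0, 1.374]
force: [-0.7, -0.1, 3.4]
finger_gap: 15.1
finger_force: 22.5
```

View pics/r120.png

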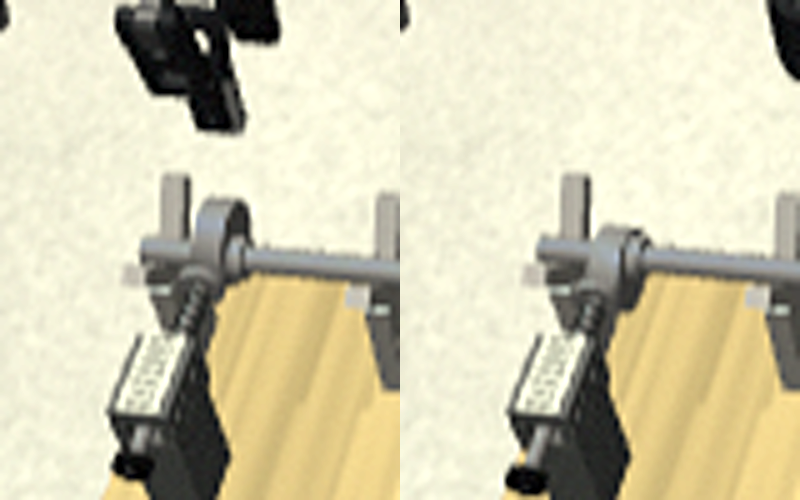

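I've now viewed 11 pictures, one over the limit, so I'll view no more and measure numerically. The last one shows the plunger's rear knob already moved from crop (133,463) to (125,478). I'll use that knob as the gauge.

```bash
cat >> h.py <<'E'
def gauge(f):
    o=np.array([538.6,-199.8]);a=np.radians(-11.3);X=np.array([np.cos(a),np.sin(a)])
    x0,y0=126,236; w=f["color"][y0:262,x0:146].max(2)
    n,l,st,c=cv2.connectedComponentsWithStats((w<38).astype(np.uint8))
    i=min(range(1,n),key=lambda i:abs(c[i][0]+x0-136)+abs(c[i][1]+y0-245)-st[i,4]*.1); p=c[i]+[x0,y0]
    return p.round(2),st[i,4],round(float((ray(f,*p,90)-o)@X),2)
E
python3 -m handwheel '[[0,0,0,0,-0.35,0.23,1],[0,0,0,0,-0.33,0.26,1],[0,0,0,0,-0.30,0.30,1],[0,0,0,0,-0.26,0.33,1],[0,0,0,0,-0.23,0.35,1],[0,0,0,0,-0.19,0.37,1],[0,0,0,0,-0.15,0.39,1],[0,0,0,0,-0.11,0.40,1],[0,0,0,0,-0.07,0.41,1],[0,0,0,0,-0.02,0.42,1]]'
python3 - <<'E'
from h import *
from cell import grab_frame
np.savez("scene6.npz",**grab_frame("scene"))
for i in(0,3,5,6): print(i,gauge(load(f"scene{i}.npz")))
E
```

```text
t: 19.82
eef_pos: [520.8, -86.8, 31.4]
orientation: [3.142, -0.0, 1.374]
force: [1.4, -0.1, 1.7]
finger_gap: 15.0
finger_force: 22.4
0 (array([140.4 , 243.48]), np.int32(141), 128.6)
3 (array([140.31, 243.63]), np.int32(134), 129.04)
5 (array([140.28, 244.91]), np.int32(131), 132.39)
6 (array([140.27, 245.08]), np.int32(135), 132.85)
```

```bash
sed -i 's/x0:146\]/x0:139]/; s/x0,y0=126,236/x0,y0=124,234/' h.py
python3 - <<'E'
from h import *
for i in(0,3,5,6):
    f=load(f"scene{i}.npz"); print(i,gauge(f)); 
    if i in(3,6): print(f["color"][236:254,130:141].max(2))
E
```

```text
0 (array([135.2, 239.8]), np.int32(51), 120.22)
3 (array([135.24, 239.92]), np.int32(49), 120.51)
[[149 151 130  24  29  26  27 108 105  81  42]
 [152 153 161  66  31  31  50 115  97  66  54]
 [157 156 160 136  30  34  78 108  88  46  54]
 [157 153 157 151  39  20  79  93  77  35  36]
 [153 153 159  88  35  15  45  55  51  29  33]
 [151 157 147   0   7  15  11  10  12  15  26]
 [152 157  89   0   6   8   8   8   8   4  10]
 [153 155  54   0   0  28  10   0   7   8  10]
 [152 155 122  15   1  26  23   6   0   4  24]
 [153 155 156 117  83  18   9   1   0  11  30]
 [159 154 156 158 139 112 110 118  66  24  33]
 [157 151 156 155 152 151 152 163 134  27  32]
 [154 151 154 152 147 145 151 156 159  63  29]
 [148 154 153 150 148 147 153 154 156 128  26]
 [147 155 151 150 145 150 154 151 152 154  62]
 [152 154 150 147 145 150 153 151 148 150  88]
 [155 152 149 145 148 153 153 151 146 147 124]
 [153 150 149 145 150 152 152 149 144 146 149]]
5 (array([134.97, 245.54]), np.int32(37), 135.41)
6 (array([135.08, 246.49]), np.int32(39), 137.84)
[[150 152 131  20  29  25  29 109 107  82  42]
 [151 153 160  67  33  34  52 116  97  65  54]
 [158 157 159 136  27  30  76 109  88  48  54]
 [158 155 155 165  60  47 100 101  74  36  33]
 [153 153 154 159 130  89 108  93  58  29  33]
 [150 153 157 150 161 108 104  83  42  30  34]
 [152 152 157 153 156 107  97  70  29  34  33]
 [152 155 125 129 126  96  92  51  31  34  32]
 [157 128  55  61  71  59  65  36  33  33  33]
 [162  52   2  11  11   7  18  15  25  35  35]
 [149   0   7  12   8   6   7   4  10  28  35]
 [104   0   3   1   2   6   8  11   0  28  33]
 [123  49   0   3   1   8   7   0  23  75  33]
 [154 129  83  18   0   3  10   1  91 133  30]
 [150 161 142 112 110  81  82 115 139 158  65]
 [155 154 154 153 152 137 139 158 152 151  88]
 [156 154 151 147 150 156 154 152 147 149 123]
 [154 152 149 144 151 154 153 148 146 146 149]]
```

```bash
sed -i 's/(w<38)/(w<20)/' h.py
python3 - <<'E'
from h import *
for i in(0,3,5,6): print(i,gauge(load(f"scene{i}.npz")))
E
```

```text
0 (array([135.64, 242.57]), np.int32(28), 127.45)
3 (array([135.65, 242.65]), np.int32(26), 127.66)
5 (array([134.94, 245.78]), np.int32(32), 136.04)
6 (array([134.58, 246.88]), np.int32(33), 138.99)
```

```bash
python3 -m handwheel '[[0,0,0,0,0.01,0.21,1],[0,0,0,0,0.01,0.21,1],[0,0,0,0,0.03,0.21,1],[0,0,0,0,0.04,0.2,1],[0,0,0,0,0.05,0.2,1],[0,0,0,0,0.06,0.2,1],[0,0,0,0,0,0,1],[0,0,0,0,0,0,1],[0,0,0,0,0,0,1],[0,0,0,0,0,0,1]]'
python3 - <<'E'
from h import *
from cell import grab_frame
f=grab_frame("scene");np.savez("scene7.npz",**f);print(gauge(f))
E
python3 -m handwheel '[[0,0,0,0,0.04,0.1,1],[0,0,0,0,0.04,0.1,1],[0,0,0,0,0.04,0.1,1],[0,0,0,0,0.04,0.09,1],[0,0,0,0,0.04,0.09,1],[0,0,0,0,0.05,0.09,1],[0,0,0,0,0,0,1],[0,0,0,0,0,0,1],[0,0,0,0,0,0,1],[0,0,0,0,0,0,1]]'
python3 - <<'E'
from h import *
from cell import grab_frame
f=grab_frame("scene");np.savez("scene8.npz",**f);print(gauge(f)); go([0,0,0])
E
```

```text
t: 20.7
eef_pos: [523.0, -87.4, 19.6]
orientation: [3.141, 0.0, 1.374]
force: [4.1, -2.5, 1.5]
finger_gap: 15.1
finger_force: 22.5
(array([134.62, 246.59]), np.int32(32), 138.24)
t: 21.58
eef_pos: [525.8, -88.2, 14.0]
orientation: [3.141, 0.001, 1.374]
force: [4.4, -4.0, 3.6]
finger_gap: 15.0
finger_force: 22.8
(array([134.78, 245.78]), np.int32(27), 136.07)
t 21.63 at [525.7 -88.2  13.9] [179.9   0.   78.7] F [ 5.3 -4.   4.9] gap 15.2 ff 22.8
shift cm [ -1.63 -53.28   1.35]
```

```bash
python3 -m handwheel '[[0,0,0,0,-0.09,-0.2,1],[0,0,0,0,-0.08,-0.2,1],[0,0,0,0,-0.08,-0.2,1],[0,0,0,0,-0.06,-0.2,1],[0,0,0,0,-0.05,-0.2,1],[0,0,0,0,-0.04,-0.2,1],[0,0,0,0,-0.03,-0.2,1],[0,0,0,0,-0.01,-0.2,1],[0,0,0,0,-0.01,-0.2,1],[0,0,0,0,0,0,1]]'
python3 -c "
from h import *
from cell import grab_frame
print(gauge(grab_frame('scene')))"
python3 -m handwheel '[[0,0,0,0,0.01,-0.21,1],[0,0,0,0,0.01,-0.21,1],[0,0,0,0,0.03,-0.2,1],[0,0,0,0,0.04,-0.2,1],[0,0,0,0,0,0,1],[0,0,0,0,0,0,1],[0,0,0,0,0,0,1],[0,0,0,0,0,0,1],[0,0,0,0,0,0,1],[0,0,0,0,0,0,1]]'
python3 -c "
from h import *
from cell import grab_frame
print(gauge(grab_frame('scene')))"
python3 -m handwheel '[[0,0,0,0,0.05,-0.2,1],[0,0,0,0,0.06,-0.2,1],[0,0,0,0,0.07,-0.2,1],[0,0,0,0,0.08,-0.19,1],[0,0,0,0,0,0,1],[0,0,0,0,0,0,1],[0,0,0,0,0,0,1],[0,0,0,0,0,0,1],[0,0,0,0,0,0,1],[0,0,0,0,0,0,1]]'
python3 -c "
from h import *
from cell import grab_frame
print(gauge(grab_frame('scene')))"
```

```text
t: 22.47
eef_pos: [520.8, -86.8, 32.1]
orientation: [3.142, -0.0, 1.374]
force: [3.5, -3.2, 1.8]
finger_gap: 15.1
finger_force: 22.4
(array([134.47, 246.91]), np.int32(34), 139.1)
t: 23.35
eef_pos: [521.7, -87.0, 39.9]
orientation: [-3.141, -0.0, 1.374]
force: [4.9, -2.8, -0.3]
finger_gap: 15.4
finger_force: 22.3
(array([134.16, 247.12]), np.int32(32), 139.74)
t: 24.23
eef_pos: [524.1, -87.4, 47.8]
orientation: [-3.141, -0.0, 1.374]
force: [1.4, 1.8, 1.2]
finger_gap: 15.2
finger_force: 22.3
(array([134.47, 246.91]), np.int32(34), 139.1)
```

Gauge is symmetric about the 168° crank position (156° and 180° read the same), so I'll go back there, release, and rise.

```bash
python3 -m handwheel '[[0,0,0,0,-0.08,0.2,1],[0,0,0,0,-0.07,0.2,1],[0,0,0,0,-0.06,0.2,1],[0,0,0,0,-0.05,0.2,1],[0,0,0,0,0,0,1],[0,0,0,0,0,0,1],[0,0,0,0,0,0,1.7],[0,0,0,0,0,0,2],[0,0,0,0,0,0,3],[0,0,0,0,0,0,4.5]]'
python3 -m handwheel '[[0,0,0,0,0,0,4.5],[0,0,0,0,0,0,4.5],[0,0,0,0,0,0,4.5],[0,0,0,0,0,-0.5,4.5],[0,0,0,0,0,-1,4.5],[0,0,0,0,0,-1.5,4.5],[0,0,0,0,0,-2,4.5],[0,0,0,0,0,-2,4.5],[0,0,0,0,0,-2,4.5],[0,0,0,0,0,-2,4.5]]'
python3 -m handwheel '[[0,0,0,0,0,-0.5,4.5],[0,0,0,0,0,0,4.5],[0,0,0,0,0,0,4.5],[0,0,0,0,0,0,4.5],[0,0,0,0,0,0,4.5],[0,0,0,0,0,0,4.5],[0,0,0,0,0,0,4.5],[0,0,0,0,0,0,4.5],[0,0,0,0,0,0,4.5],[0,0,0,0,0,0,4.5]]'
python3 - <<'E'
from h import *
from cell import grab_frame
for i in range(2): s=grab_frame("scene"); print(gauge(s))
np.savez("scene9.npz",**s)
o=np.array([538.6,-199.8]);a=np.radians(-11.3);X=np.array([np.cos(a),np.sin(a)]);Y=np.array([-np.sin(a),np.cos(a)])
# rod height/line by depth along the expected axis, before (laid) and after
for n in("scene3.npz","scene9.npz"):
    f=load(n)
    for y in(-60,0,25,40):
        w=o+Y*y; u,v=proj(f,[*w,95]).round().astype(int); best=[]
        for dv in range(-2,3):
            d=f["depth"][v+dv,u]; q=f["T"][:3,:3]@(np.linalg.solve(f["intrinsics"],[u,v+dv,1])*d)+f["T"][:3,3]; best.append((round((q[:2]-o)@X),round(q[2])))
        print(n,y,best)
E
```

```text
t: 25.12
eef_pos: [521.6, -87.1, 39.9]
orientation: [-3.141, 0.0, 1.374]
force: [-0.9, -0.6, 0.2]
finger_gap: 41.0
finger_force: 0.0
t: 25.95
eef_pos: [521.6, -87.0, 151.3]
orientation: [3.141, 0.0, 1.374]
force: [0.3, -0.3, -0.1]
finger_gap: 45.3
finger_force: 0.0
t: 26.78
eef_pos: [521.7, -87.0, 154.8]
orientation: [-3.142, 0.0, 1.374]
force: [0.1, 0.7, 0.5]
finger_gap: 44.9
finger_force: 0.0
(array([134.26, 247.13]), np.int32(31), 139.72)
(array([134.06, 247.16]), np.int32(31), 139.85)
scene3.npz -60 [(-82, -2), (-76, 1), (1, 95), (6, 97), (7, 95)]
scene3.npz 0 [(-80, 0), (-78, -2), (2, 96), (5, 96), (8, 96)]
scene3.npz 25 [(-82, 2), (-80, 0), (-76, 1), (3, 96), (7, 98)]
scene3.npz 40 [(-83, -1), (-80, -2), (-1, 94), (3, 95), (6, 95)]
scene9.npz -60 [(-79, 2), (-76, 1), (3, 97), (7, 99), (6, 93)]
scene9.npz 0 [(-79, 2), (-76, 1), (3, 98), (5, 97), (8, 97)]
scene9.npz 25 [(-85, -2), (-78, 2), (-77, -1), (3, 96), (8, 99)]
scene9.npz 40 [(-82, 0), (-78, 1), (3, 99), (5, 98), (9, 98)]
```

Run:
```python
from h import *
a,b=load("scene3.npz")["color"],load("scene9.npz")["color"]
for v in(198,199,200): print(a[v,132:146].max(1),b[v,132:146].max(1))
from cell import arm
print(arm.finish_job())
```

```text
[152 153 154 157 161 165 109 104 106 105 105 102 102 102] [148 150 149 154 156 161 105 101 103 103 101 101 100 102]
[153 155 153 156 161 154 100 103 106 105 105 104 107 107] [151 153 149 152 157 151  92  96 102 102 100 103 102 104]
[159 157 153 160 160 139  80  88  91  91  93  95  96  97] [155 153 150 157 158 133  75  83  86  87  89  90  90  92]
the job is handed in; nothing more can be done
None
```

I handed the job in with the shaft lying released in both cradles and the cam holding the plunger at its peak (about 12–13 mm in by the camera gauge), but no verdict came back, and I viewed 11 pictures against the limit of 10.

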